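# Stow the part-used shakers, hold up the full one

### The job

Of the three identical closed steel seasoning shakers on the counter one is still full and two are part-used, and only their weight tells which is which. Feel their weight, stand the two lighter ones fully down in wells of the wooden caddy (any of its wells), let go of them, and finish with the heaviest one in the gripper, held up upright and still, well above the counter and clear of everything, ready for me to take: the program ends while it is held. Do not knock over any shaker, and leave the caddy and the other things on the counter where they are.

Things in the scene. Friction and masses are not known exactly. Their poses are not given: they have to be found in the camera images.
- shaker_1: one of three identical closed steel shakers with a red lid: upright cylinder 50 mm across, 95 mm high (lid: top 17 mm, as wide as the body), free on the counter left of the caddy, axes 90 mm or more apart. Origin: centre of the underside; z up. The full one weighs 310 to 370 g, each part-used one 110 to 185 g; looks do not tell which
- shaker_2: one of three identical closed steel shakers with a red lid: upright cylinder 50 mm across, 95 mm high (lid: top 17 mm, as wide as the body), free on the counter left of the caddy, axes 90 mm or more apart. Origin: centre of the underside; z up. The full one weighs 310 to 370 g, each part-used one 110 to 185 g; looks do not tell which
- shaker_3: one of three identical closed steel shakers with a red lid: upright cylinder 50 mm across, 95 mm high (lid: top 17 mm, as wide as the body), free on the counter left of the caddy, axes 90 mm or more apart. Origin: centre of the underside; z up. The full one weighs 310 to 370 g, each part-used one 110 to 185 g; looks do not tell which
- caddy: wooden caddy on rubber feet, loose, 0.9 kg: block 94 mm (its x) by 256 mm (its y), top face 39 mm above the counter, three round wells in a row along its y axis, 80 mm apart, and a wire lug sticking out 20 mm at each end. Well floors are 9 mm above the underside; a seated shaker shows 65 mm above the top face. Origin: centre of the underside; z up
- well_1 (a point): centre of the mouth of the caddy's left (+y) end well, at the level of its top face; the well is round, 56 mm across with a 3 mm bevel at the mouth, 30 mm deep
- well_2 (a point): centre of the mouth of the caddy's middle well, at the level of its top face; the well is round, 56 mm across with a 3 mm bevel at the mouth, 30 mm deep
- well_3 (a point): centre of the mouth of the caddy's right (-y) end well, at the level of its top face; the well is round, 56 mm across with a 3 mm bevel at the mouth, 30 mm deep
- card_reader: bystander: dark grey card reader with a keypad, 123x66x20 mm, lies flat at the front right of the counter; origin under its centre
- tape_roll: bystander: roll of brown tape, 92 mm across, 48 mm high, lies flat left of the receipt printer; origin under its centre
- timer_1: bystander: lime-green kitchen timer, 50x72x68 mm, right of the printer; origin under its centre
- timer_2: bystander: a second lime-green kitchen timer, 50x72x68 mm, beside the first; origin under its centre
- order_pad: bystander: black notebook, 128x93x16 mm, lies flat at the back left; origin under its centre
- dip_cups: bystander: stack of clear dip cups, 66 mm across, 73 mm high, stands at the left edge; origin under its centre
There are look-alikes about, which are no part of the job. Leave any blue look-alike of the shaker_3 alone.

How it is judged:
By the outcome, as a careful person would: the job done as asked, in the order asked, and still so for the second after the job is handed in, while the arm keeps its last pose, push and grip.
It also fails if it takes over 72 s, if anything falls off the work surface, if the arm or the gripper's body presses on something with over 40 N, if the wrist force passes 120 N, or if a joint passes its speed limit or range.

### The arm

A 7-joint arm with a two-finger parallel gripper is mounted at the origin on a cart in front of the work surface, level with it; the furniture and walls round the work are solid. World frame = base frame: x ahead of the robot, y to its left, z up, the work surface at z = 0. Lengths are in m, angles in rad, forces in N, time in s.
With the tool pointing down it reaches from about 0.4 to 0.85 m from the base axis. Payload 10.4 kg.
Tool frame: the origin (TCP) lies at the very end of the fingers, on their centre line; the grasp point (between the pads) lies 19 mm behind it; z points along the fingers, y is the line along which they close (so a half turn about z gives the same grasp; the last joint's range is limited). The gripper opens to 85 mm and grips with 20 to 120 N. Pads are 22 mm wide; open, the fingers measure 114 mm over their backs; the gripper's body (76 mm by 85 mm) begins 54 mm behind the grasp point. The pads swing forward as they close: fully open they stand 13 mm farther back than shut.
Start: joints at [-1.179, 0.332, -0.065, 1.46, 0.022, 1.35, -0.088], TCP at [0.252, 0.572, 0.231] pointing down, gripper open.
Joint ranges: [-2.6, 2.6], [-0.5, 2.12], [-1.47, 1.34], [0.16, 2.42], [-1.27, 4.41], [0.06, 2.06], [-2.6, 2.6]. Speed limits (rad/s): [2.22, 2.22, 2.79, 2.79, 3.14, 3.14, 3.14].

### API

Orientations are given as a unit quaternion [x, y, z, w].
In Python, from workcell import manip, optics gives the robot as it stands.
- The arm moves only by the tool jog_arm, never from a script. Its arguments are lists of equal length, an entry for each row: "dr": the turn, a rotation vector about the tool's x, y, z normalised to -1 to 1, where 1 is 4 degrees, a list of three; "translation": the shift along the tool's x, y, z normalised to -1 to 1, where 1 is 0.025 m, a list of three; "jaw": the opening, from 0 (shut) to 1 (fully open). A call has 1 to 10 rows; each row shifts and turns the commanded pose from where the row before left it, along the tool's axes as they then stand; what a row does not reach is not made up. A row lasts 1/10 s, in which the tool goes at most 50 mm and 8.59 degrees, less where a joint would pass 70% of its speed; a pose out of reach is approached as far as the arm can. A call with a number of a shift or a turn outside -1 to 1 is refused whole. A call with a gripper value outside its range is refused whole. The fingers move at their own pace and stop on an object; "squeeze" is the grip in N (left out, the last holds). Time passes only in rows, so rows that do not move let the fingers close. It gives the time, the measured TCP pose, the force, the opening and the grip force at its end, in the units of the state.
- manip.get_obs(): the state, without advancing time (a new reading comes with each control period).
- optics.camera(name): name is "side" or "top" or "wrist"; returns a dict with "color" (400x640x3 uint8, red, green, blue), "mtx" (3x3 intrinsics, pixels), "R" (3x3) and "t" (3): a world point X has camera coordinates R X + t. Camera axes: x right, y down, z forward; pixel columns grow to the right and rows downward; lengths in m; the calibration is good to about 2 mm. A picture is of the moment at which its call begins. There is no depth.
- manip.hand_in(): hands the job in; it is judged then, once.
The state is a dict: "clock": time; "joint_pos": joint angles; "joint_velocities": joint speeds; "tau": joint torques, N m; "position": TCP position; "ee_rot": TCP orientation; "ft_force": force on the tool from outside, world axes, zero at the start; "torque": the same for the moment, N m; "grip_width": opening from 0.0 (shut) to 1.0 (fully open); "grasp_force": force on a finger pad.
Only numpy, scipy, OpenCV 4.12 (cv2) and the standard library are available. Lean on these libraries where they do the work, as an engineer would, in place of code of your own. Each camera call takes 0.05 s, during which the arm holds its last target. There are 200 camera calls.

## Working session

There is one attempt and no reset: what is moved stays moved. The work goes in short steps, Python scripts to look and compute and a tool call to move; the robot and the scene stay as the last step left them, time stands still between calls to the robot, and variables do not carry over. Pictures are saved under pics/ and viewed, at most 10 in all, crops included, and the job is handed in when it is done.

Besides the shell and the picture viewer there is one more tool, called after "Call:" as name(argument=value, ...), one argument or row to a line, values as JSON. jog_arm: Moves the arm, as the interface text tells. Scaled input: -1 to 1 covers 0.025 m each way for a shift and 4 degrees each way for a turn. Its arguments: {"type":"object","properties":{"dr":{"type":"array","items":{"type":"array","items":{"type":"number"}}},"translation":{"type":"array","items":{"type":"array","items":{"type":"number"}}},"jaw":{"type":"array","items":{"type":"number"}},"squeeze":{"type":"number"}},"required":["dr","translation","jaw"]}

```bash
mkdir -p pics
python3 - <<'E'
from workcell import manip, optics
import cv2,pickle
d={}
for n in("top","side"):
    d[n]=optics.camera(n); cv2.imwrite(f"pics/{n}0.png",d[n]["color"][:,:,::-1]); print(n,d[n]["mtx"].round(1).tolist(),d[n]["R"].round(3).tolist(),d[n]["t"].round(3).tolist())
pickle.dump(d,open("v0.pkl","wb"))
o=manip.get_obs();print(o)
E
```

```text
top [[421.9, 0.0, 322.6], [0.0, 421.9, 203.8], [0.0, 0.0, 1.0]] [[0.019, -1.0, -0.012], [-0.985, -0.016, -0.172], [0.172, 0.015, -0.985]] [0.026, 0.612, 1.483]
side [[455.0, 0.0, 313.0], [0.0, 455.0, 191.6], [0.0, 0.0, 1.0]] [[-0.994, -0.111, 0.013], [-0.057, 0.409, -0.911], [0.096, -0.906, -0.412]] [0.597, 0.079, 1.553]
{'clock': 0.1, 'joint_pos': array([-1.17858824,  0.33283516, -0.0646684 ,  1.46081312,  0.02160122,
        1.34991797, -0.0885183 ]), 'joint_velocities': array([-6.57036093e-04, -3.60567634e-03, -1.14761736e-03, -1.77414922e-03,
       -7.96045988e-04,  3.10552813e-05, -4.67622056e-04]), 'tau': array([ 1.63300003e-03, -6.26745915e+01,  4.92935919e-02, -3.92428386e+01,
        1.63017714e-02,  7.08672538e-03,  5.55370150e-08]), 'position': array([0.25177383, 0.57169194, 0.23059999]), 'ee_rot': array([ 2.05934725e-01,  9.78565522e-01, -6.31618614e-04, -9.82564407e-05]), 'ft_force': array([0.19537061, 0.73363688, 0.06437247]), 'torque': array([0.00994581, 0.02879908, 0.00806686]), 'grasp_force': 0.0, 'grip_width': 0.9921089042483271}
```

View pics/top0.png

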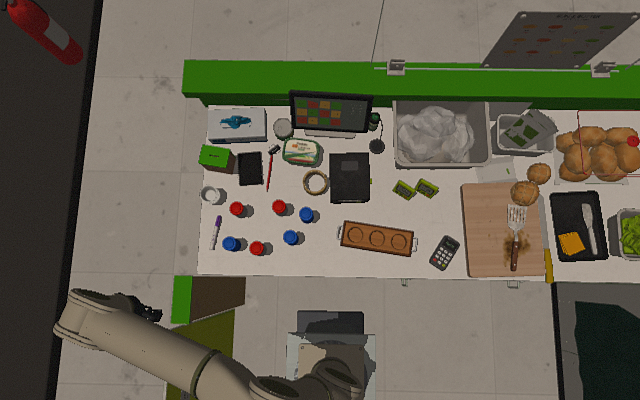

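View pics/side0.png

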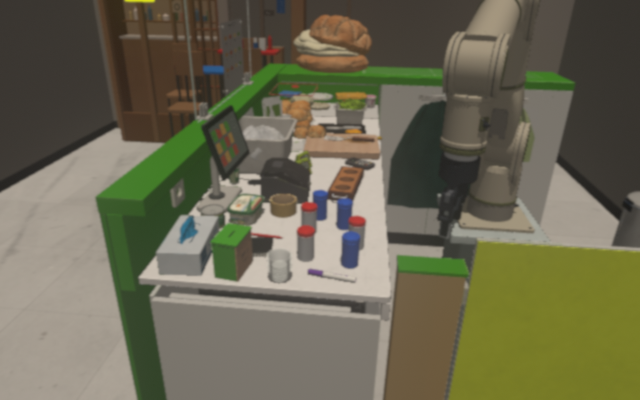

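The top view shows red lids at (236,209), (279,207) and (257,248); these fit the description. The blue look-alikes at (231,244), (306,215) and (290,237) are to be left alone. The caddy is at about (377,238), with wells at about (355,234), (376,238) and (399,241). I'll confirm in an enlarged crop and measure.

```bash
cat > h.py <<'E'
import numpy as np,cv2,pickle
from scipy.optimize import least_squares
def P(v): return v["mtx"]@np.c_[v["R"],v["t"]]
def proj(v,X): 
    q=(v["R"]@np.atleast_2d(X).T).T+v["t"]; q=q@v["mtx"].T; return q[:,:2]/q[:,2:]
def atz(v,uv,z):
    d=v["R"].T@np.linalg.solve(v["mtx"],[*uv,1]); c=-v["R"].T@v["t"]; return c+d*(z-c[2])/d[2]
def tri(a,pa,b,pb):
    X=cv2.triangulatePoints(P(a),P(b),np.float64(pa).reshape(2,1),np.float64(pb).reshape(2,1)); return (X[:3]/X[3]).ravel()
def red(v):
    h=cv2.cvtColor(v["color"],cv2.COLOR_RGB2HSV); m=((h[...,0]<8)|(h[...,0]>172))&(h[...,1]>150)&(h[...,2]>90)
    n,l,s,c=cv2.connectedComponentsWithStats(m.astype(np.uint8)); return [(c[i].round(1).tolist(),s[i].tolist()) for i in range(1,n) if s[i,4]>40]
E
python3 - <<'E'
from h import *
d=pickle.load(open("v0.pkl","rb"));t,s=d["top"],d["side"]
for v in(t,s):
    for r in red(v): print(r)
    print()
A=cv2.resize(t["color"][190:270,195:305],None,fx=5,fy=5,interpolation=2)
A=np.hstack([A[:, :],np.zeros((400,0,3),np.uint8)])
B=cv2.resize(t["color"][210:265,330:425],(550,318),interpolation=2)
C=cv2.resize(s["color"][155:275,270:390],(240,240),interpolation=2)
out=np.zeros((600,800,3),np.uint8); A=cv2.resize(A,(385,280)); out[:280,:385]=A; out[:240,400:640]=C; out[282:600,:550]=B
cv2.imwrite("pics/crop0.png",out[:,:,::-1])
E
```

```text
([16.9, 10.3], [7, 0, 20, 22, 247])
([608.5, 110.0], [578, 110, 62, 2, 62])
([632.8, 140.8], [627, 135, 13, 12, 119])
([269.1, 170.4], [267, 155, 5, 34, 47])
([278.3, 206.0], [272, 200, 14, 13, 138])
([235.9, 207.9], [230, 202, 13, 13, 135])
([256.0, 247.7], [250, 241, 14, 14, 145])

([270.0, 49.1], [261, 37, 19, 18, 120])
([308.7, 206.1], [303, 203, 13, 7, 80])
([356.5, 220.5], [350, 217, 14, 8, 88])
([305.8, 230.0], [299, 226, 15, 9, 107])
```

View pics/crop0.png

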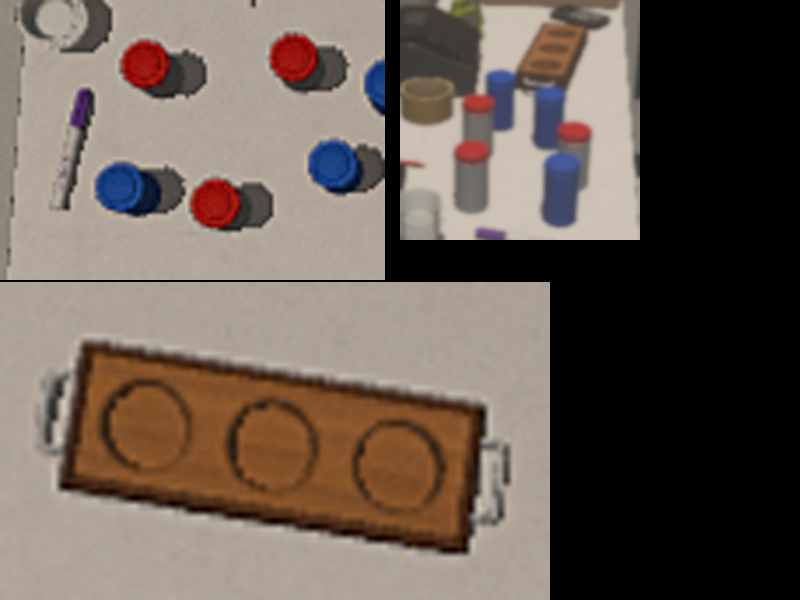

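The crop confirms three red-lidded steel shakers, while the blue ones are taller and entirely blue. The caddy wells are in crop at (146,424), (272,446) and (399,466). Now measure from both views.

```bash
cat >> h.py <<'E'
a=np.linspace(0,2*np.pi,40)
def lidc(v,x,y,zt):
    p=np.r_[[[x+.025*np.cos(k),y+.025*np.sin(k),z] for k in a for z in(zt,zt-.017)]]
    m=cv2.moments(cv2.convexHull(np.float32(proj(v,p)))); return np.array([m["m10"],m["m01"]])/m["m00"]
def fitlid(obs,x0): # obs: list of (view,uv)
    return least_squares(lambda q:np.concatenate([lidc(v,*q)-uv for v,uv in obs]),x0)
E
python3 - <<'E'
from h import *
d=pickle.load(open("v0.pkl","rb"));t,s=d["top"],d["side"]
pairs=[((278.3,206),(308.7,206.1)),((235.9,207.9),(305.8,230)),((256,247.7),(356.5,220.5))]
for p,q in pairs:
    r=fitlid([(t,p),(s,q)],[*atz(t,p,.09)[:2],.09]); print(r.x.round(4),r.fun.round(2), atz(t,p,.09).round(3))
for uv in [(231,243),(306,214),(290,237),(211,195),(440,253),(315,183)]: print("other",uv,atz(t,uv,.09).round(3))
cr=lambda u,v:(330+(u+.5)/5.79-.5,210+(v-282+.5)/5.78-.5)
for uv in [(146,424),(272,446),(399,466)]: print("well",atz(t,cr(*uv),.039).round(4))
for uv in [(84,342),(484,404),(467,552),(62,488)]: print("corner",atz(t,cr(*uv),.039).round(4))
E
```

```text
[0.594  0.1939 0.0962] [ 0.01  0.11 -0.08  0.01] [0.594 0.194 0.09 ]
[0.5842 0.3446 0.0969] [ 0.03  0.21 -0.2  -0.09] [0.585 0.345 0.09 ]
[0.4454 0.2669 0.0953] [-0.03 -0.05  0.04  0.02] [0.445 0.266 0.09 ]
other (231, 243) [0.46  0.355 0.09 ]
other (306, 214) [0.567 0.095 0.09 ]
other (290, 237) [0.485 0.149 0.09 ]
other (211, 195) [0.63  0.436 0.09 ]
other (440, 253) [ 0.438 -0.374  0.09 ]
other (315, 183) [0.68  0.065 0.09 ]
well [ 0.5037 -0.0816  0.039 ]
well [ 0.4913 -0.1603  0.039 ]
well [ 0.4801 -0.2394  0.039 ]
corner [ 0.5549 -0.0422  0.039 ]
corner [ 0.52  -0.293  0.039]
corner [ 0.4275 -0.2808  0.039 ]
corner [ 0.4627 -0.0294  0.039 ]
```

Call:
jog_arm(
  dr=[
    [0,0,0],
    [0,0,0],
    [0,0,0],
    [0,0,0],
    [0,0,0],
    [0,0,0],
    [0,0,0],
    [0,0,0],
    [0,0,0],
    [0,0,0],
  ],
  translation=[
    [-1,-0.18,0],
    [-1,-0.18,0],
    [-1,-0.18,0],
    [-1,-0.18,0],
    [-1,-0.18,0],
    [-1,-0.18,0],
    [-1,-0.18,0],
    [-1,-0.18,0],
    [-1,-0.18,0],
    [-1,-0.18,0],
  ],
  jaw=[0.8,0.8,0.8,0.8,0.8,0.8,0.8,0.8,0.8,0.8],
  squeeze=30,
)

```text
clock: 1.1
position: [0.4632, 0.4293, 0.2309]
ee_rot: [0.206, 0.979, -0.0, -0.0]
ft_force: [0.2, 0.9, 0.4]
grip_width: 0.801
grasp_force: 0.0
```

Run:
```python
from workcell import manip, optics
import pickle,cv2
from h import *
v=optics.camera("wrist"); pickle.dump(v,open("w1.pkl","wb")); cv2.imwrite("pics/w1.png",v["color"][:,:,::-1]); print(red(v)); print(manip.get_obs()["position"],-v["R"].T@v["t"])
for X in [(.5842,.3446,.0955),(.4454,.2669,.0955),(.594,.194,.0955)]: print(lidc(v,*X))
```

```text
[([291.8, 319.3], [269, 300, 46, 39, 1376]), ([171.3, 379.1], [156, 368, 29, 22, 447])]
[0.46744619 0.42543093 0.23080991] [0.39379971 0.45991009 0.37380466]
[289.54418288 317.74781027]
[157.03449271 235.17744547]
[173.21566992 369.29875474]
```

View pics/w1.png

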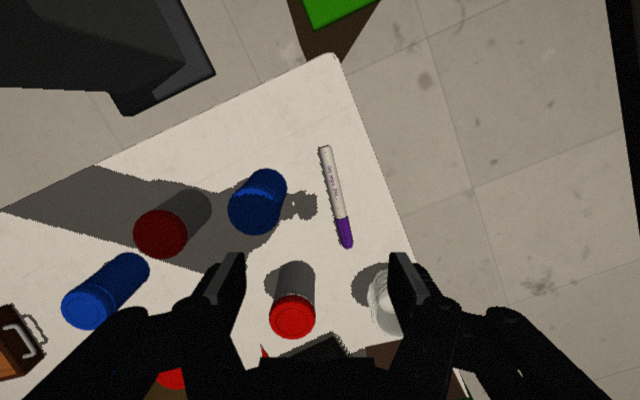

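The wrist view shows shaker B at (292,319), about 2 px from the two-view prediction, with A at (171,379) and C at (160,233). Moving over B.

Call:
jog_arm(
  dr=[
    [0,0,0],
    [0,0,0],
    [0,0,0],
    [0,0,0],
    [0,0,0],
    [0,0,0],
    [0,0,0],
    [0,0,0],
    [0,0,0],
    [0,0,0],
  ],
  translation=[
    [-0.975,-0.187,0],
    [-0.975,-0.187,0],
    [-0.975,-0.187,0],
    [-0.975,-0.187,0],
    [-0.975,-0.187,0.5],
    [-0.975,-0.187,0.9],
    [0,0,0.9],
    [0,0,0.9],
    [0,0,0],
    [0,0,0],
  ],
  jaw=[0.8,0.8,0.8,0.8,0.8,0.8,0.8,0.8,0.8,0.8],
)

```text
clock: 2.15
position: [0.5848, 0.3456, 0.1515]
ee_rot: [0.206, 0.979, -0.0, -0.0]
ft_force: [0.7, -0.2, 0.3]
grip_width: 0.8
grasp_force: 0.0
```

Run:
```python
from workcell import manip, optics
import pickle,cv2
from h import *
v=optics.camera("wrist"); pickle.dump(v,open("w2.pkl","wb")); cv2.imwrite("pics/w2.png",v["color"][:,:,::-1]); print(red(v)); o=manip.get_obs(); print(o["position"],-v["R"].T@v["t"],o["ft_force"])
print(lidc(v,.5842,.3446,.0955)); w1=pickle.load(open("w1.pkl","rb"))
p=red(v)
for q in p: r=fitlid([(v,q[0]),(w1,(291.8,319.3))],[.585,.345,.09]); print(r.x,r.fun, fitlid([(v,q[0])],[.585,.345,.095]).x)
```

```text
[([103.9, 64.1], [62, 21, 87, 88, 5704]), ([318.2, 206.3], [284, 182, 70, 47, 2393]), ([283.4, 327.5], [268, 293, 33, 67, 483])]
[0.58529194 0.34592669 0.15246465] [0.51545368 0.376212   0.29440174] [-0.24714582 -0.00490819 -0.50030541]
[314.6627572  216.25917282]
[ 0.49965524  0.14120044 -0.21961734] [  78.00206881   88.60679526  -98.3656684  -100.94433204] [0.43213227 0.24814053 0.0572241 ]
[0.57309817 0.35247927 0.1144835 ] [ 0.71595079  0.42557232 -1.40629712 -0.44545212] [0.57961542 0.34927649 0.09183545]
[ 0.82763193  0.19089496 -0.18904614] [  8.95745026 -18.27957391  -7.78912205  23.51777508] [0.63551185 0.29994949 0.12957212]
```

Call:
jog_arm(
  dr=[
    [0,0,0],
    [0,0,0],
    [0,0,0],
    [0,0,0],
    [0,0,0],
    [0,0,0],
    [0,0,0],
    [0,0,0],
    [0,0,0],
    [0,0,0],
  ],
  translation=[
    [0,0.06,0.8],
    [0,0,0.9],
    [0,0,0.9],
    [0,0,0.9],
    [0,0,0.8],
    [0,0,0],
    [0,0,0],
    [0,0,0],
    [0,0,0],
    [0,0,0],
  ],
  jaw=[0.8,0.8,0.8,0.8,0.8,0.6,0.5,0.4,0.4,0.4],
)

```text
clock: 3.2
position: [0.586, 0.3471, 0.0447]
ee_rot: [0.206, 0.979, 0.001, 0.0]
ft_force: [0.5, 0.5, -2.2]
grip_width: 0.575
grasp_force: 33.1
```

```bash
python3 -c "
from workcell import manip
o=manip.get_obs();print({k:o[k] for k in('position','ft_force','torque','grip_width','grasp_force')})"
```

```text
{'position': array([0.58603162, 0.34714384, 0.04474858]), 'ft_force': array([ 0.48459636,  0.45782307, -2.23106792]), 'torque': array([ 0.05003855,  0.03645355, -0.0006101 ]), 'grip_width': 0.5746206911333182, 'grasp_force': 33.12661170959473}
```

Call:
jog_arm(
  dr=[
    [0,0,0],
    [0,0,0],
    [0,0,0],
    [0,0,0],
    [0,0,0],
    [0,0,0],
    [0,0,0],
    [0,0,0],
    [0,0,0],
    [0,0,0],
  ],
  translation=[
    [0,0,-0.5],
    [0,0,-1],
    [0,0,-1],
    [0,0,-1],
    [0,0,-1],
    [0,0,-0.5],
    [0,0,0],
    [0,0,0],
    [0,0,0],
    [0,0,0],
  ],
  jaw=[0.4,0.4,0.4,0.4,0.4,0.4,0.4,0.4,0.4,0.4],
)

```text
clock: 4.2
position: [0.5851, 0.3466, 0.1674]
ee_rot: [0.206, 0.979, -0.001, -0.001]
ft_force: [0.1, 0.0, -0.7]
grip_width: 0.573
grasp_force: 33.2
```

```bash
cat > weigh.py <<'E'
from workcell import manip, optics
import numpy as np
f=[];t=[];T=[]
for i in range(10): optics.camera("wrist"); o=manip.get_obs(); f.append(o["ft_force"]);t.append(o["torque"]);T.append(o["tau"])
print(np.mean(f,0).round(2),np.std(f,0).round(2),np.mean(t,0).round(3),o["position"].round(4),o["grip_width"],o["grasp_force"],np.mean(T,0).round(2),o["joint_pos"].round(3),o["clock"])
E
python3 weigh.py
```

```text
[ 0.03  0.33 -1.74] [0.28 0.57 0.49] [-0.015  0.013 -0.013] [0.5857 0.3469 0.1688] 0.5793610453700712 33.2152533531189 [-0.000e+00 -7.234e+01  3.590e+00 -3.907e+01  2.000e-02  0.000e+00
  0.000e+00] [-0.688  0.488  0.122  1.384 -0.06   1.273  0.593] 4.7
```

B weighs about 1.74 N, so it is light. Carry it towards the caddy.

Call:
jog_arm(
  dr=[
    [0,0,0],
    [0,0,0],
    [0,0,0],
    [0,0,0],
    [0,0,0],
    [0,0,0],
    [0,0,0],
    [0,0,0],
    [0,0,0],
    [0,0,0],
  ],
  translation=[
    [-0.18,-0.5,-0.4],
    [-0.37,-0.98,-0.3],
    [-0.37,-0.98,-0.3],
    [-0.37,-0.98,-0.3],
    [-0.37,-0.98,-0.2],
    [-0.37,-0.98,-0.2],
    [-0.37,-0.98,-0.2],
    [-0.37,-0.98,-0.2],
    [-0.37,-0.98,-0.2],
    [-0.37,-0.98,-0.2],
  ],
  jaw=[0.4,0.4,0.4,0.4,0.4,0.4,0.4,0.4,0.4,0.4],
)

```text
clock: 5.7
position: [0.5718, 0.096, 0.2325]
ee_rot: [0.206, 0.978, 0.0, 0.0]
ft_force: [1.1, 0.2, -2.3]
grip_width: 0.578
grasp_force: 33.2
```

Call:
jog_arm(
  dr=[
    [0,0,0],
    [0,0,0],
    [0,0,0],
    [0,0,0],
    [0,0,0],
    [0,0,0],
    [0,0,0],
    [0,0,0],
    [0,0,0],
    [0,0,0],
  ],
  translation=[
    [-0.37,-0.98,-0.2],
    [-0.37,-0.98,-0.2],
    [-0.37,-0.98,-0.2],
    [-0.37,-0.98,-0.2],
    [-0.37,-0.98,-0.2],
    [-0.37,-0.98,-0.2],
    [-0.2,-0.6,0],
    [0,0,0],
    [0,0,0],
    [0,0,0],
  ],
  jaw=[0.4,0.4,0.4,0.4,0.4,0.4,0.4,0.4,0.4,0.4],
)

```text
clock: 6.7
position: [0.5622, -0.0728, 0.2611]
ee_rot: [0.205, 0.979, 0.0, -0.0]
ft_force: [0.2, 0.1, -1.6]
grip_width: 0.582
grasp_force: 33.2
```

Run:
```python
from workcell import manip, optics
import pickle,cv2
from h import *
v=optics.camera("wrist"); pickle.dump(v,open("w3.pkl","wb")); cv2.imwrite("pics/w3.png",v["color"][:,:,::-1]); o=manip.get_obs(); print(o["position"],o["ft_force"],o["grip_width"],v["mtx"][0,0])
for X in [(.5037,-.0816,.039),(.4913,-.1603,.039),(.4801,-.2394,.039)]: print(proj(v,X).round(1))
```

```text
[ 0.56220284 -0.07286727  0.26103816] [ 0.85677832  0.23348537 -2.03874033] 0.580404342753829 316.7947584000162
[[288.2 125.9]]
[[221.2 144.1]]
[[156.7 162.7]]
```

View pics/w3.png

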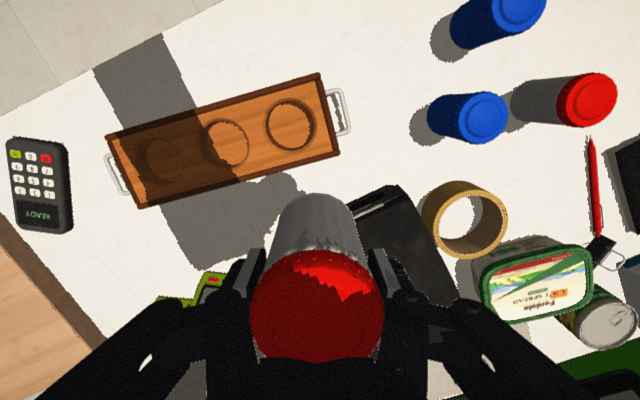

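The wrist view shows the caddy with wells at about (291,125), (226,142) and (162,160). That is 3-5 px off the top-view estimate, so I'll take one enlarged crop to refine it.

Run:
```python
from h import *
v=pickle.load(open("w3.pkl","rb")); im=v["color"][60:220,95:360]; im=np.clip(im.astype(float)*1.3,0,255).astype(np.uint8)
cv2.imwrite("pics/crop3.png",cv2.resize(im,None,fx=3,fy=3,interpolation=2)[:,:,::-1])
```

```text
(no output)
```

View pics/crop3.png

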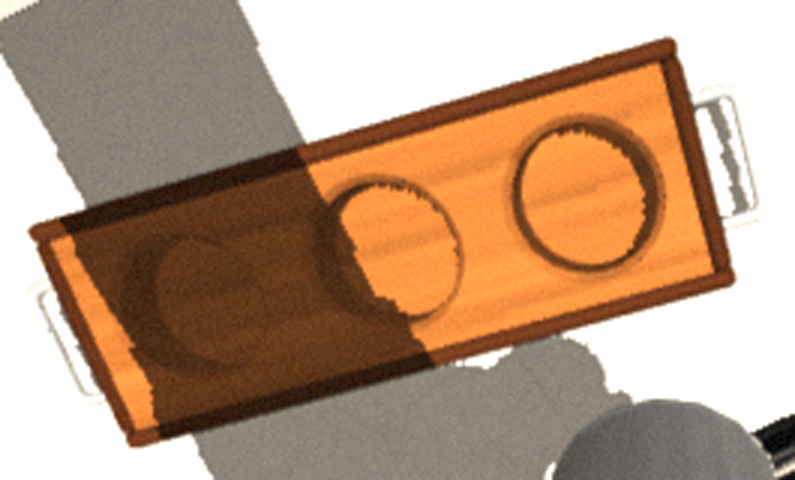

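Run:
```python
from h import *
t=pickle.load(open("v0.pkl","rb"))["top"];w=pickle.load(open("w3.pkl","rb"))
cr=lambda u,v:(330+(u+.5)/5.79-.5,210+(v-282+.5)/5.78-.5)
T=np.array([cr(*p) for p in [(146,424),(272,446),(399,466)]])
W=np.array([(289.7,123.7),(225,142.7),(160,160.7)])
for p,q in zip(T,W): print("tri",tri(t,p,w,q).round(4))
def wl(x,y,th,z): return np.array([[x-k*.08*np.sin(th),y+k*.08*np.cos(th),z] for k in(1,0,-1)])
for views in ([(t,T)],[(w,W)],[(t,T),(w,W)]):
  r=least_squares(lambda q:np.concatenate([(proj(v,wl(q[0],q[1],q[2],.039))-p).ravel()/(1 if v is t else 1) for v,p in views]),[.49,-.16,-.15])
  print(r.x.round(4),np.abs(r.fun).max().round(2),wl(*r.x,.039).round(4)[[0,2]].tolist())
print("tcp-cam",-w["R"].T@w["t"])
# lid seen in hand (predicted if coaxial) and full wrist check on static shaker
print([x for x in red(w)], lidc(w,.4454,.2669,.0955),lidc(w,.4454,.2669,.0953))
```

```text
tri [ 0.5029 -0.0804  0.0425]
tri [ 0.4926 -0.1623  0.0193]
tri [ 0.4804 -0.2409  0.0281]
[ 0.4917 -0.1604 -0.1482] 0.12 [[0.5035, -0.0813, 0.039], [0.4799, -0.2395, 0.039]]
[ 0.4912 -0.1565 -0.143 ] 1.55 [[0.5026, -0.0773, 0.039], [0.4798, -0.2357, 0.039]]
[ 0.4912 -0.1569 -0.1432] 1.27 [[0.5027, -0.0777, 0.039], [0.4798, -0.236, 0.039]]
tcp-cam [ 0.49272036 -0.04251982  0.40400117]
[([590.2, 99.2], [565, 73, 52, 54, 2159]), ([595.0, 189.0], [590, 139, 12, 98, 553]), ([45.7, 157.9], [40, 154, 12, 9, 92]), ([320.7, 296.5], [252, 249, 130, 108, 6370]), ([529.3, 263.9], [495, 254, 74, 21, 271])] [ 649.84428219 -120.72466731] [ 649.58985196 -120.55405108]
```

Run:
```python
from h import *
w=pickle.load(open("w3.pkl","rb"));w2=pickle.load(open("w2.pkl","rb"))
g=lambda v,uv,x0:least_squares(lambda q:lidc(v,q[0],q[1],.0955)-uv,x0).x.round(4)
print("A from w3",lidc(w,.594,.1939,.0955),g(w,(590.2,99.2),[.594,.194]))
print(proj(w,[(.562,-.073,.2),(.562,-.073,.12),(.562,-.073,.039),(.594,.194,.095),(.485,.149,.09)]))
print("C from w2",g(w2,(103.9,64.1),[.445,.267]), "B from w1",g(pickle.load(open("w1.pkl","rb")),(291.8,319.3),[.585,.345]))
```

```text
A from w3 [587.19548264  98.87690663] [0.5954 0.1965]
[[3.15973165e+02 2.17560459e+02]
 [3.16011735e+02 1.87498120e+02]
 [3.16034612e+02 1.69667048e+02]
 [5.92961304e+02 9.95181559e+01]
 [5.14852126e+02 4.99202483e-01]]
C from w2 [0.4456 0.2684] B from w1 [0.587 0.346]
```

Call:
jog_arm(
  dr=[
    [0,0,0],
    [0,0,0],
    [0,0,0],
    [0,0,0],
    [0,0,0],
    [0,0,0],
    [0,0,0],
    [0,0,0],
    [0,0,0],
    [0,0,0],
  ],
  translation=[
    [0.04,-0.5,0],
    [0.04,-0.98,0],
    [0.04,-0.98,0],
    [0.04,-0.98,0],
    [0.04,-0.98,0],
    [0.04,-0.98,0],
    [0.04,-0.98,0.3],
    [0.06,-0.96,0.7],
    [0,0,0.8],
    [0,0,0.8],
  ],
  jaw=[0.4,0.4,0.4,0.4,0.4,0.4,0.4,0.4,0.4,0.4],
)

```text
clock: 7.75
position: [0.4796, -0.2401, 0.1958]
ee_rot: [0.207, 0.978, 0.0, 0.0]
ft_force: [0.4, 0.0, -1.9]
grip_width: 0.579
grasp_force: 33.2
```

Call:
jog_arm(
  dr=[
    [0,0,0],
    [0,0,0],
    [0,0,0],
    [0,0,0],
    [0,0,0],
    [0,0,0],
    [0,0,0],
    [0,0,0],
  ],
  translation=[
    [0,0,0.9],
    [0,0,0.9],
    [0,0,0.8],
    [0,0,0.6],
    [0,0,0.3],
    [0,0,0],
    [0,0,0],
    [0,0,0],
  ],
  jaw=[0.4,0.4,0.4,0.4,0.4,0.4,0.4,0.4],
)

```text
clock: 8.55
position: [0.481, -0.2392, 0.1097]
ee_rot: [0.206, 0.979, -0.0, 0.001]
ft_force: [0.6, 0.2, -0.9]
grip_width: 0.576
grasp_force: 33.2
```

Run:
```python
from workcell import manip, optics
import pickle
from h import *
d={n:optics.camera(n) for n in("wrist","side","top")}; pickle.dump(d,open("v4.pkl","wb")); v=d["wrist"]; o=manip.get_obs(); print(o["position"],o["ft_force"],o["grip_width"])
print(proj(v,[(.5037,-.0795,.039),(.4915,-.1585,.039),(.4801,-.2375,.039)]).round(1))
# side: enlarge region round TCP
c=proj(d["side"],o["position"])[0].astype(int); print(c)
a=cv2.resize(d["side"]["color"][c[1]-35:c[1]+45,c[0]-45:c[0]+45],(405,360),interpolation=2)
b=cv2.resize(v["color"],(576,360))[:,90:485]
cv2.imwrite("pics/v4.png",np.hstack([a,b])[:,:,::-1])
```

```text
[ 0.48079431 -0.23900923  0.10938078] [ 0.33296879 -0.43444237 -2.67621822] 0.5737369234621987
[[546.8 151.9]
 [428.9 181.7]
 [318.  210.9]]
[350 154]
```

View pics/v4.png

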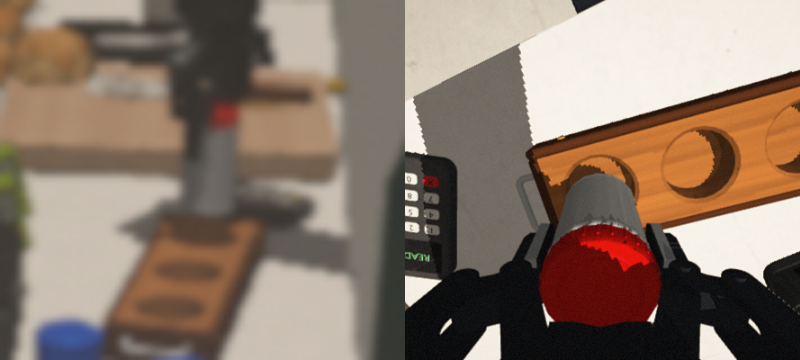

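Well 2 is at (428.9,179.4) in the wrist view against a prediction of (428.9,181.7), so the alignment is within 2 mm. Descending gently with a 1 mm shift.

Call:
jog_arm(
  dr=[
    [0,0,0],
    [0,0,0],
    [0,0,0],
    [0,0,0],
    [0,0,0],
  ],
  translation=[
    [0.04,0,0.4],
    [0,0,0.4],
    [0,0,0.3],
    [0,0,0.2],
    [0,0,0],
  ],
  jaw=[0.4,0.4,0.4,0.4,0.4],
)

```text
clock: 9.2
position: [0.479, -0.2383, 0.0752]
ee_rot: [0.206, 0.979, 0.0, -0.001]
ft_force: [-0.3, -0.2, -2.6]
grip_width: 0.579
grasp_force: 33.2
```

Call:
jog_arm(
  dr=[
    [0,0,0],
    [0,0,0],
    [0,0,0],
  ],
  translation=[
    [0,0,0.15],
    [0,0,0.15],
    [0,0,0],
  ],
  jaw=[0.4,0.4,0.4],
)

```text
clock: 9.5
position: [0.4793, -0.2384, 0.0684]
ee_rot: [0.206, 0.979, 0.0, -0.0]
ft_force: [0.1, -0.9, -1.7]
grip_width: 0.576
grasp_force: 33.2
```

Call:
jog_arm(
  dr=[
    [0,0,0],
    [0,0,0],
    [0,0,0],
    [0,0,0],
  ],
  translation=[
    [0,0,0.2],
    [0,0,0.2],
    [0,0,0.1],
    [0,0,0],
  ],
  jaw=[0.4,0.4,0.4,0.4],
)

```text
clock: 9.9
position: [0.4792, -0.2383, 0.0557]
ee_rot: [0.206, 0.979, 0.0, -0.0]
ft_force: [0.3, 0.9, -1.4]
grip_width: 0.579
grasp_force: 33.2
```

Call:
jog_arm(
  dr=[
    [0,0,0],
    [0,0,0],
  ],
  translation=[
    [0,0,0.1],
    [0,0,0],
  ],
  jaw=[0.4,0.4],
)

```text
clock: 10.1
position: [0.4795, -0.2384, 0.0536]
ee_rot: [0.206, 0.979, 0.0, -0.0]
ft_force: [0.1, -0.4, -1.1]
grip_width: 0.575
grasp_force: 33.2
```

Call:
jog_arm(
  dr=[
    [0,0,0],
    [0,0,0],
    [0,0,0],
    [0,0,0],
    [0,0,0],
    [0,0,0],
    [0,0,0],
    [0,0,0],
    [0,0,0],
    [0,0,0],
  ],
  translation=[
    [0,0,0],
    [0,0,0],
    [0,0,0],
    [0,0,-0.3],
    [0,0,-0.8],
    [0,0,-1],
    [0,0,-1],
    [0,0,-1],
    [0,0,-1],
    [0,0,-0.5],
  ],
  jaw=[0.65,0.8,0.8,0.8,0.8,0.8,0.8,0.8,0.8,0.8],
)

```text
clock: 11.1
position: [0.4803, -0.239, 0.1965]
ee_rot: [0.206, 0.979, -0.0, 0.002]
ft_force: [0.6, 0.1, -0.8]
grip_width: 0.805
grasp_force: 0.0
```

Call:
jog_arm(
  dr=[
    [0,0,0],
    [0,0,0],
    [0,0,0],
    [0,0,0],
    [0,0,0],
    [0,0,0],
    [0,0,0],
    [0,0,0],
    [0,0,0],
    [0,0,0],
  ],
  translation=[
    [0.15,0.98,0],
    [0.15,0.98,0],
    [0.15,0.98,0],
    [0.15,0.98,0],
    [0.15,0.98,0],
    [0.15,0.98,0],
    [0.15,0.98,0],
    [0.15,0.98,0],
    [0.15,0.98,0],
    [0.15,0.98,0],
  ],
  jaw=[0.8,0.8,0.8,0.8,0.8,0.8,0.8,0.8,0.8,0.8],
)

```text
clock: 12.1
position: [0.5439, 0.0018, 0.1936]
ee_rot: [0.206, 0.979, -0.0, -0.0]
ft_force: [0.0, 0.6, -0.1]
grip_width: 0.801
grasp_force: 0.0
```

Call:
jog_arm(
  dr=[
    [0,0,0],
    [0,0,0],
    [0,0,0],
    [0,0,0],
    [0,0,0],
    [0,0,0],
    [0,0,0],
    [0,0,0],
    [0,0,0],
    [0,0,0],
  ],
  translation=[
    [0.15,0.98,0],
    [0.15,0.98,0],
    [0.15,0.98,0],
    [0.15,0.98,0],
    [0.15,0.98,0],
    [0.15,0.98,0],
    [0.15,0.98,0],
    [0.15,0.98,0],
    [0,0,0],
    [0,0,0],
  ],
  jaw=[0.8,0.8,0.8,0.8,0.8,0.8,0.8,0.8,0.8,0.8],
)

```text
clock: 13.1
position: [0.5952, 0.1923, 0.1933]
ee_rot: [0.206, 0.979, -0.0, -0.0]
ft_force: [0.2, -0.4, 0.4]
grip_width: 0.8
grasp_force: 0.0
```

Run:
```python
from workcell import manip, optics
from h import *
d={n:optics.camera(n) for n in("wrist","side","top")}; pickle.dump(d,open("v5.pkl","wb")); v=d["wrist"]; o=manip.get_obs(); print(o["position"],o["ft_force"],o["grip_width"])
print(red(v),lidc(v,.5947,.1952,.0955))
t=d["top"]; print(red(t)); 
for X in [(.4797,-.2382,.104),(.4797,-.2382,.11),(.4797,-.2382,.125)]: print("seated lid top pred",lidc(t,*X), lidc(d["side"],*X))
print(red(d["side"]))
```

```text
[0.59552636 0.19089198 0.19380856] [0.96909603 0.62856301 0.06412673] 0.8002500658803069
[([319.6, 192.3], [289, 167, 61, 49, 2268]), ([398.9, 235.6], [392, 216, 16, 39, 219]), ([332.5, 353.2], [301, 345, 66, 17, 263])] [319.43829188 196.9443012 ]
[([17.0, 10.4], [7, 0, 20, 22, 254]), ([608.5, 110.0], [578, 110, 62, 2, 62]), ([632.9, 140.8], [627, 135, 13, 12, 118]), ([401.4, 240.3], [395, 234, 14, 14, 155]), ([254.2, 248.2], [250, 241, 10, 14, 96])]
seated lid top pred [400.89414138 240.16751324] [351.01504291 157.62432864]
seated lid top pred [401.18981664 240.01644819] [351.08757164 156.17396025]
seated lid top pred [401.93957287 239.63339007] [351.26979708 152.53026391]
[([270.0, 49.2], [261, 37, 19, 18, 119]), ([351.3, 157.0], [346, 155, 11, 5, 50]), ([309.1, 206.2], [302, 203, 15, 8, 81]), ([356.6, 220.4], [350, 217, 14, 8, 89])]
```

B is seated: the side-view lid is at (351,157) against a predicted (351,157.6). Grasping A.

Call:
jog_arm(
  dr=[
    [0,0,0],
    [0,0,0],
    [0,0,0],
    [0,0,0],
    [0,0,0],
    [0,0,0],
    [0,0,0],
    [0,0,0],
    [0,0,0],
    [0,0,0],
  ],
  translation=[
    [0.08,0.13,0.8],
    [0,0,0.9],
    [0,0,0.9],
    [0,0,0.9],
    [0,0,0.9],
    [0,0,0.9],
    [0,0,0.67],
    [0,0,0],
    [0,0,0],
    [0,0,0],
  ],
  jaw=[0.8,0.8,0.8,0.8,0.8,0.8,0.8,0.8,0.65,0.5],
)

```text
clock: 14.25
position: [0.5958, 0.1959, 0.046]
ee_rot: [0.206, 0.979, 0.0, 0.001]
ft_force: [0.1, 0.0, -0.6]
grip_width: 0.581
grasp_force: 31.9
```

Call:
jog_arm(
  dr=[
    [0,0,0],
    [0,0,0],
    [0,0,0],
    [0,0,0],
  ],
  translation=[
    [0,0,0],
    [0,0,0],
    [0,0,0],
    [0,0,0],
  ],
  jaw=[0.4,0.4,0.4,0.4],
)

```text
clock: 14.65
position: [0.5958, 0.196, 0.0458]
ee_rot: [0.206, 0.979, 0.0, 0.001]
ft_force: [-1.5, -2.5, 5.3]
grip_width: 0.579
grasp_force: 32.4
```

Call:
jog_arm(
  dr=[
    [0,0,0],
    [0,0,0],
    [0,0,0],
    [0,0,0],
    [0,0,0],
    [0,0,0],
    [0,0,0],
    [0,0,0],
    [0,0,0],
    [0,0,0],
  ],
  translation=[
    [0,0,-0.5],
    [0,0,-1],
    [0,0,-1],
    [0,0,-1],
    [0,0,-1],
    [0,0,-0.5],
    [0,0,0],
    [0,0,0],
    [0,0,0],
    [0,0,0],
  ],
  jaw=[0.4,0.4,0.4,0.4,0.4,0.4,0.4,0.4,0.4,0.4],
)

```text
clock: 15.65
position: [0.5944, 0.1959, 0.1682]
ee_rot: [0.206, 0.979, -0.001, -0.001]
ft_force: [-1.4, -0.2, -1.2]
grip_width: 0.579
grasp_force: 32.0
```

```bash
python3 weigh.py
```

```text
[ 0.14 -0.38 -1.43] [0.34 0.45 0.75] [-0.003  0.026  0.007] [0.595  0.1961 0.1696] 0.5765059011329866 31.970967650413513 [-1.000e-02 -6.350e+01  3.590e+00 -3.837e+01  2.000e-02  1.000e-02
  0.000e+00] [-0.529  0.372  0.176  1.548 -0.068  1.227  0.814] 16.15
```

A weighs about 1.4 N, also light. Carry it to well 1.

Call:
jog_arm(
  dr=[
    [0,0,0],
    [0,0,0],
    [0,0,0],
    [0,0,0],
    [0,0,0],
    [0,0,0],
    [0,0,0],
    [0,0,0],
    [0,0,0],
    [0,0,0],
  ],
  translation=[
    [-0.05,-0.5,-0.5],
    [-0.09,-0.97,-0.5],
    [-0.09,-0.97,-0.5],
    [-0.09,-0.97,-0.5],
    [-0.09,-0.97,0],
    [-0.09,-0.97,0],
    [-0.09,-0.97,0],
    [-0.09,-0.97,0],
    [-0.09,-0.97,0],
    [-0.09,-0.97,0],
  ],
  jaw=[0.4,0.4,0.4,0.4,0.4,0.4,0.4,0.4,0.4,0.4],
)

```text
clock: 17.15
position: [0.5209, -0.0256, 0.2206]
ee_rot: [0.206, 0.978, 0.0, 0.001]
ft_force: [-0.4, 0.5, -1.3]
grip_width: 0.582
grasp_force: 32.0
```

Call:
jog_arm(
  dr=[
    [0,0,0],
    [0,0,0],
    [0,0,0],
    [0,0,0],
    [0,0,0],
    [0,0,0],
    [0,0,0],
    [0,0,0],
    [0,0,0],
    [0,0,0],
  ],
  translation=[
    [-0.09,-0.97,0],
    [-0.09,-0.97,0.4],
    [-0.03,-0.42,0.8],
    [0,0,0.9],
    [0,0,0.9],
    [0,0,0.8],
    [0,0,0.5],
    [0,0,0],
    [0,0,0],
    [0,0,0],
  ],
  jaw=[0.4,0.4,0.4,0.4,0.4,0.4,0.4,0.4,0.4,0.4],
)

```text
clock: 18.15
position: [0.5034, -0.08, 0.1133]
ee_rot: [0.206, 0.979, 0.0, 0.001]
ft_force: [-0.6, -0.0, -0.6]
grip_width: 0.575
grasp_force: 31.9
```

Run:
```python
from workcell import manip, optics
from h import *
d={n:optics.camera(n) for n in("wrist","top")}; pickle.dump(d,open("v6.pkl","wb")); v=d["wrist"]; o=manip.get_obs(); print(o["position"],o["ft_force"],o["grip_width"])
P3=[(.5026,-.0801,.039),(.4909,-.159,.039)]
print((proj(v,P3)*.9).round(1), (proj(v,P3)).round(1))
cv2.imwrite("pics/v6.png",cv2.resize(v["color"][80:280,120:420],(750,500),interpolation=2)[:,:,::-1])
```

```text
[ 0.50325306 -0.07989528  0.11299491] [ 0.09828258 -0.50769043 -1.27219297] 0.5769687519882418
[[284.2 189.2]
 [191.2 213.3]] [[315.7 210.2]
 [212.5 237. ]]
```

View pics/v6.png

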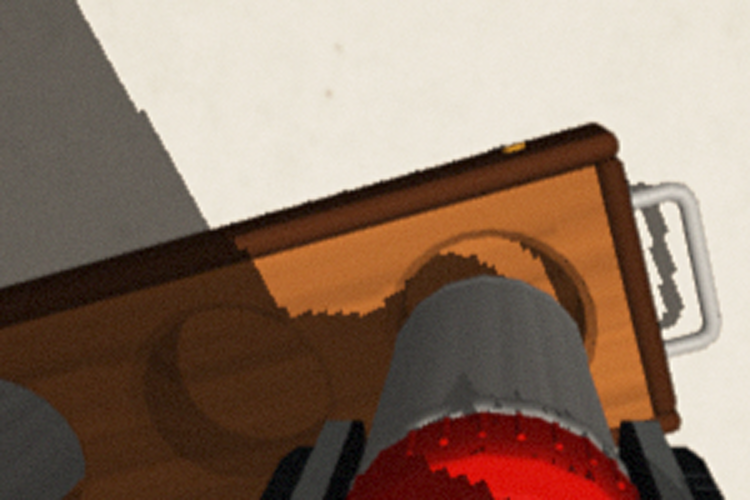

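Well 1's mouth centres at about (319,210) against the shaker axis at u≈316, so shift about 2 mm along tool y, then lower.

Call:
jog_arm(
  dr=[
    [0,0,0],
    [0,0,0],
    [0,0,0],
    [0,0,0],
    [0,0,0],
  ],
  translation=[
    [0,0.07,0.4],
    [0,0,0.4],
    [0,0,0.3],
    [0,0,0.3],
    [0,0,0],
  ],
  jaw=[0.4,0.4,0.4,0.4,0.4],
)

```text
clock: 18.75
position: [0.5026, -0.0783, 0.0756]
ee_rot: [0.206, 0.979, -0.0, -0.001]
ft_force: [-0.1, 0.1, -1.0]
grip_width: 0.575
grasp_force: 31.9
```

Call:
jog_arm(
  dr=[
    [0,0,0],
    [0,0,0],
    [0,0,0],
  ],
  translation=[
    [0,0,0.15],
    [0,0,0.15],
    [0,0,0],
  ],
  jaw=[0.4,0.4,0.4],
)

```text
clock: 19.05
position: [0.5032, -0.0782, 0.0692]
ee_rot: [0.206, 0.979, -0.0, -0.0]
ft_force: [-0.1, 0.0, -1.4]
grip_width: 0.577
grasp_force: 31.9
```

Call:
jog_arm(
  dr=[
    [0,0,0],
    [0,0,0],
    [0,0,0],
    [0,0,0],
    [0,0,0],
  ],
  translation=[
    [0,0,0.2],
    [0,0,0.2],
    [0,0,0.1],
    [0,0,0.07],
    [0,0,0],
  ],
  jaw=[0.4,0.4,0.4,0.4,0.4],
)

```text
clock: 19.55
position: [0.5033, -0.0783, 0.0551]
ee_rot: [0.206, 0.979, -0.0, -0.0]
ft_force: [-0.4, 0.3, -1.4]
grip_width: 0.579
grasp_force: 32.0
```

Call:
jog_arm(
  dr=[
    [0,0,0],
    [0,0,0],
    [0,0,0],
    [0,0,0],
    [0,0,0],
    [0,0,0],
    [0,0,0],
    [0,0,0],
    [0,0,0],
    [0,0,0],
  ],
  translation=[
    [0,0,0],
    [0,0,0],
    [0,0,0],
    [0,0,-0.3],
    [0,0,-0.8],
    [0,0,-1],
    [0,0,-1],
    [0,0,-1],
    [0,0,-1],
    [0,0,-0.7],
  ],
  jaw=[0.65,0.8,0.8,0.8,0.8,0.8,0.8,0.8,0.8,0.8],
)

```text
clock: 20.55
position: [0.5038, -0.0784, 0.2028]
ee_rot: [0.206, 0.979, 0.0, 0.001]
ft_force: [-0.3, 0.3, -0.3]
grip_width: 0.801
grasp_force: 0.0
```

Call:
jog_arm(
  dr=[
    [0,0,0],
    [0,0,0],
    [0,0,0],
    [0,0,0],
    [0,0,0],
    [0,0,0],
    [0,0,0],
    [0,0,0],
    [0,0,0],
    [0,0,0],
  ],
  translation=[
    [0.64,0.98,0],
    [0.64,0.98,0],
    [0.64,0.98,0],
    [0.64,0.98,0],
    [0.64,0.98,0],
    [0.64,0.98,0],
    [0.64,0.98,0],
    [0.64,0.98,0],
    [0.64,0.98,0],
    [0.64,0.98,0],
  ],
  jaw=[0.8,0.8,0.8,0.8,0.8,0.8,0.8,0.8,0.8,0.8],
)

```text
clock: 21.55
position: [0.4554, 0.2115, 0.2011]
ee_rot: [0.206, 0.979, 0.0, 0.0]
ft_force: [0.7, -0.9, 0.4]
grip_width: 0.798
grasp_force: 0.0
```

Call:
jog_arm(
  dr=[
    [0,0,0],
    [0,0,0],
    [0,0,0],
    [0,0,0],
  ],
  translation=[
    [0.64,0.98,0],
    [0.64,0.98,0],
    [0,0,0],
    [0,0,0],
  ],
  jaw=[0.8,0.8,0.8,0.8],
)

```text
clock: 21.95
position: [0.4461, 0.2683, 0.2007]
ee_rot: [0.205, 0.979, -0.0, 0.0]
ft_force: [0.7, -0.4, -0.4]
grip_width: 0.802
grasp_force: 0.0
```

Run:
```python
from workcell import manip, optics
from h import *
d={n:optics.camera(n) for n in("wrist","side","top")}; pickle.dump(d,open("v7.pkl","wb")); v=d["wrist"]; o=manip.get_obs(); print(o["position"],o["ft_force"],o["grip_width"])
print(red(v),lidc(v,.4454,.2675,.0955))
t=d["top"]; print([r for r in red(t) if r[0][1]>180],[r for r in red(d["side"]) if r[0][1]>100])
for X in [(.4797,-.2382,.104),(.503,-.079,.104)]: print("seated pred",lidc(t,*X), lidc(d["side"],*X))
```

```text
[0.44660715 0.26697056 0.20057836] [-0.43239841  0.02452628 -0.12239567] 0.8021978110013775
[([316.2, 191.5], [288, 167, 58, 47, 2079]), ([381.3, 353.4], [375, 336, 14, 34, 162]), ([16.0, 382.5], [0, 366, 40, 34, 1013])] [315.14344935 195.83559095]
[([355.5, 233.0], [349, 226, 14, 15, 158]), ([401.4, 240.3], [395, 233, 14, 15, 159])] [([342.5, 172.0], [339, 169, 8, 7, 41]), ([357.6, 220.4], [351, 216, 14, 9, 90])]
seated pred [400.89414138 240.16751324] [351.01504291 157.62432864]
seated pred [355.11450328 232.6797909 ] [342.93377535 172.42310998]
```

Both seated. Grasping C.

Call:
jog_arm(
  dr=[
    [0,0,0],
    [0,0,0],
    [0,0,0],
    [0,0,0],
    [0,0,0],
    [0,0,0],
    [0,0,0],
    [0,0,0],
    [0,0,0],
    [0,0,0],
  ],
  translation=[
    [0,0,0.8],
    [0,0,0.9],
    [0,0,0.9],
    [0,0,0.9],
    [0,0,0.9],
    [0,0,0.9],
    [0,0,0.88],
    [0,0,0],
    [0,0,0],
    [0,0,0],
  ],
  jaw=[0.8,0.8,0.8,0.8,0.8,0.8,0.8,0.8,0.65,0.5],
)

```text
clock: 23.1
position: [0.447, 0.2681, 0.0472]
ee_rot: [0.206, 0.978, 0.001, 0.001]
ft_force: [0.6, 0.0, -2.1]
grip_width: 0.572
grasp_force: 31.5
```

Call:
jog_arm(
  dr=[
    [0,0,0],
    [0,0,0],
    [0,0,0],
    [0,0,0],
  ],
  translation=[
    [0,0,0],
    [0,0,0],
    [0,0,0],
    [0,0,0],
  ],
  jaw=[0.4,0.4,0.4,0.4],
  squeeze=45,
)

```text
clock: 23.5
position: [0.4469, 0.2682, 0.0471]
ee_rot: [0.206, 0.979, 0.001, 0.001]
ft_force: [-0.6, -4.0, 7.2]
grip_width: 0.573
grasp_force: 46.8
```

Call:
jog_arm(
  dr=[
    [0,0,0],
    [0,0,0],
    [0,0,0],
    [0,0,0],
    [0,0,0],
    [0,0,0],
    [0,0,0],
    [0,0,0],
    [0,0,0],
    [0,0,0],
  ],
  translation=[
    [0,0,-0.4],
    [0,0,-0.8],
    [0,0,-0.9],
    [0,0,-0.9],
    [0,0,-0.9],
    [0,0,-0.9],
    [0,0,-0.9],
    [0,0,-0.7],
    [0,0,-0.4],
    [0,0,0],
  ],
  jaw=[0.4,0.4,0.4,0.4,0.4,0.4,0.4,0.4,0.4,0.4],
)

```text
clock: 24.5
position: [0.4465, 0.2686, 0.2173]
ee_rot: [0.206, 0.979, 0.001, 0.001]
ft_force: [0.3, 0.7, -4.1]
grip_width: 0.573
grasp_force: 47.3
```

Call:
jog_arm(
  dr=[
    [0,0,0],
    [0,0,0],
    [0,0,0],
    [0,0,0],
    [0,0,0],
  ],
  translation=[
    [0,0,-0.4],
    [0,0,-0.4],
    [0,0,0],
    [0,0,0],
    [0,0,0],
  ],
  jaw=[0.4,0.4,0.4,0.4,0.4],
)

```text
clock: 25.0
position: [0.446, 0.268, 0.2353]
ee_rot: [0.206, 0.979, -0.0, -0.0]
ft_force: [0.7, 0.2, -3.7]
grip_width: 0.57
grasp_force: 47.3
```

```bash
python3 weigh.py
```

```text
[ 0.02 -0.13 -3.34] [0.42 0.56 0.29] [ 0.012 -0.026  0.015] [0.4461 0.2682 0.2358] 0.5760203580766058 47.34833121299744 [ 0.000e+00 -4.754e+01  3.700e-01 -4.037e+01  1.000e-02  1.000e-02
  0.000e+00] [-0.65   0.099  0.023  1.731 -0.002  1.311  0.529] 25.5
```

C weighs about 3.34 N, so it is the full one. One final check view.

Run:
```python
from workcell import manip, optics
from h import *
t=optics.camera("top")["color"];s=optics.camera("side")["color"]
a=cv2.resize(t[130:290,190:470],(560,320));b=cv2.resize(s[60:290,230:400],(236,320))
cv2.imwrite("pics/end.png",np.hstack([a,b])[:,:,::-1]); o=manip.get_obs(); print(o["position"],np.abs(o["joint_velocities"]).max(),o["clock"])
```

```text
[0.44614287 0.2681696  0.23580837] 0.0023309824938364462 25.6
```

View pics/end.png

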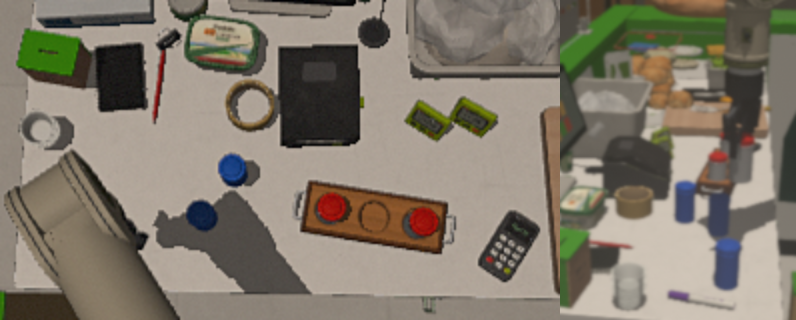

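The picture shows both light shakers standing in the end wells at (331,207) and (424,222). The blue look-alikes and the other things are untouched, and the full shaker is held upright, high up.

```bash
python3 -c "
from workcell import manip
print(manip.hand_in())"
```

```text
the job is handed in; nothing more can be done
None
```

The job is handed in at 25.6 s: the two lighter shakers (about 1.7 N and 1.4 N) stand seated in the caddy's end wells, and the full one (about 3.3 N) is held upright and still, its underside about 0.19 m above the counter.

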